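# Clamp a sample jar in the mixer's three-jaw chuck

## Robot

A 6-joint arm with a two-finger parallel gripper is mounted at the origin on the work surface. World frame = base frame: x ahead of the robot, y to its left, z up, the work surface at z = 0. Lengths are in m, angles in rad, forces in N, time in s.
With the tool pointing down it reaches from about 0.35 to 0.775 m from the base axis. Payload 7.3 kg.
Tool frame: the origin (TCP) lies on the centre line of the jaws, within the pads' length; the fingertips stand 19 mm ahead of it and the grasp point (between the pads) is the TCP (finger_overhang is the distance from the TCP to the fingertips, in m); z points along the fingers, y is the line along which they close (so a half turn about z gives the same grasp; the last joint's range is limited). The gripper opens to 92 mm and grips with 3 to 60 N. Pads are 19 mm wide; open, the fingers measure 130 mm over their backs; the gripper's body (75 mm by 190 mm) begins 47 mm behind the grasp point.
Start: joints at [-1.354, 0.342, 1.524, -0, 1.275, -0.146], TCP at [0.186, -0.491, 0.246] pointing down, gripper open.
Joint ranges: [-2.53, 2.53], [-0.77, 2.02], [0.04, 2.7], [-1, 4.14], [0.28, 2.66], [-3.11, 3.11]. Speed limits (rad/s): [2.57, 2.57, 3.14, 3.14, 3.14, 3.14].

## Interface

Orientations are given as a rotation vector (axis times angle).
In Python, from bench import sense, grab_frame, camera_info, hand_in, finger_overhang gives the robot as it stands.
- The arm moves only by the shell command python3 -m handwheel 'ROWS' [FORCE]. ROWS is text: rows parted by semicolons, each of 7 numbers parted by spaces: the turn, a rotation vector about the tool's x, y, z normalised to -1 to 1, where 1 is 0.08 rad, then the shift along the tool's x, y, z normalised to -1 to 1, where 1 is 0.03 m, then the finger opening in mm, from 0 to 91.8. A call has 1 to 20 rows; each row shifts and turns the commanded pose from where the row before left it, along the tool's axes as they then stand; what a row does not reach is not made up. A row lasts 1/12 s, in which the tool goes at most 41.7 mm and 7.16 degrees, less where a joint would pass 70% of its speed; a pose out of reach is approached as far as the arm can. A call with a number of a shift or a turn outside -1 to 1 is refused whole. A call with a gripper value outside its range is refused whole. The fingers move at their own pace and stop on an object; FORCE is the grip in N (left out, the last holds). Time passes only in rows, so rows that do not move let the fingers close. It gives the time, the measured TCP pose, the force, the opening and the grip force at its end, in the units of the state.
- sense(): the state, without advancing time (a new reading comes with each control period).
- grab_frame(name): name is "side" or "top" or "wrist"; returns the picture (420x560x3 uint8, blue, green, red); there is no depth.
- camera_info(name): a dict with "fx", "fy", "cx", "cy" (pixels), "R" (3x3) and "t" (3): a world point X has camera coordinates R X + t. Camera axes: x right, y down, z forward; pixel columns grow to the right and rows downward; lengths in m; the calibration is good to about 2 mm. A picture is of the moment at which its call begins: read the wrist's pose just before it. camera_info takes no time and is no camera call; for the wrist camera it gives the pose at the moment of the call.
- hand_in(): hands the job in; it is judged then, once.
The state is a dict: "clock": time; "joint_pos": joint angles; "qvel": joint speeds; "effort": joint torques, N m; "tool_pos": TCP position; "eef_rot": TCP orientation; "wrist_force": force on the tool from outside, world axes, zero at the start; "ft_torque": the same for the moment, N m; "grip_width": finger opening in m; "finger_force": force on a finger pad.
Only numpy, scipy, OpenCV 4.12 (cv2) and the standard library are available. Lean on these libraries where they do the work, as an engineer would, in place of code of your own. Each camera call takes 0.05 s, during which the arm holds its last target. There are 200 camera calls.

## Task

Stand the straight-sided sample jar (40 mm across and 60 mm tall, neither the slim vial nor the wide low tub) gently upright between the open jaws of the bench mixer's chuck and let go of it. Then turn the chuck's sleeve clockwise (seen from above) by pushing its upright posts until all three jaws hold the jar firmly and centred, feeling for the rise in resistance and not overtightening, as the jar is thin-walled. Leave the other things on the bench where they are.

Things in the scene. Friction and masses are not known exactly. Their poses are not given: they have to be found in the camera images.
- jar: The sample jar: a white upright cylinder, 40 mm diameter, 60 mm tall, its top 13 mm a grey lid as wide as the jar; about 110 g, thin-walled. Of the three white containers standing near each other it is the one of middle width and height (the vial is slim and taller, the tub wide and low). Origin: centre of its underside, z up.
- chuck: The bench mixer, fixed to the bench: a white box 170 x 170 x 30 mm with a self-centring chuck on its top. Origin: centre of its underside, z up; its x and y follow the box's sides. Nothing of it stands higher than 78 mm.
- chuck_seat (a point): Centre of the chuck's flat round seat (88 mm diameter), on the turning axis, 50 mm above the bench; the jar is to stand on it. Three jaws stand on the seat, 120 degrees apart, tops 76 mm above the bench; at the start their faces are 25 to 30 mm from the axis and the jar (20 mm radius) goes between them.
- post0 (a point): Top centre of one of the sleeve's three equal upright steel posts (12 mm diameter), 78 mm from the turning axis, 120 degrees apart. Top 78 mm above the bench, standing on a lug 43 mm above the bench. Where the posts stand says nothing of how far the jaws are closed.
- post1 (a point): Top centre of the second post, as post0.
- post2 (a point): Top centre of the third post, as post0.
- jaw0: Steel, plastic-padded jaw 0 of the chuck, 24 mm radially, 14 mm wide, 22 mm tall plus a 4 mm cap. Origin: on the chuck's axis when fully open, moving across it, away from the jaw's side, as the jaw closes (10 mm of travel brings the face to the jar's radius).
- jaw1: Steel, plastic-padded jaw 1 of the chuck, 24 mm radially, 14 mm wide, 22 mm tall plus a 4 mm cap. Origin: on the chuck's axis when fully open, moving across it, away from the jaw's side, as the jaw closes (10 mm of travel brings the face to the jar's radius).
- jaw2: Steel, plastic-padded jaw 2 of the chuck, 24 mm radially, 14 mm wide, 22 mm tall plus a 4 mm cap. Origin: on the chuck's axis when fully open, moving across it, away from the jaw's side, as the jaw closes (10 mm of travel brings the face to the jar's radius).
- vial: Bystander: slim white vial, 26 mm diameter, 78 mm tall, grey cap. Origin: centre of its underside.
- tub: Bystander: wide low white tub, 62 mm diameter, 42 mm tall, grey lid. Origin: centre of its underside.
- pipette: Bystander: blue hand pipette, 270 mm long, 27 mm thick, lying beyond the mixer. Origin under its handle, x towards its tip.
- tube_rack: Bystander: flat tube rack, 90 x 200 x 28 mm with tubes standing to 43 mm. Origin: centre of its underside.
- tip_box: Bystander: tip box, 120 x 85 x 61 mm. Origin: centre of its underside.
- carton: Bystander: white carton, 80 x 160 x 45 mm. Origin: centre of its underside.
- marker: Bystander: black marker pen, about 130 mm long, 14 mm thick, lying near the robot. Origin: below its middle.
- sleeve_top (a point): Centre of the sleeve, 45 mm above the bench: a dark steel disc, 124 mm diameter, under the seat, turning about the seat's axis. Clockwise from above closes all jaws together, 6 mm per radian. It stays where it is left and drags: 1 to 3 N at a post, square to its radius, turns it; once the jaws bite the push climbs: 6 to 9 N is firm, over 15 N overtightens.

How it is judged:
By the outcome, as a careful person would: the job done as asked, in the order asked, and still so for the second after the job is handed in, with the robot touching nothing.
It also fails if it takes over 67 s, if anything falls off the work surface, if the arm or the gripper's body presses on something with over 40 N, if the wrist force passes 120 N, or if a joint passes its speed limit or range.

## Working session

There is one attempt and no reset: what is moved stays moved. The work goes in short steps, Python scripts to look and compute and a shell command to move; the robot and the scene stay as the last step left them, time stands still between calls to the robot, and variables do not carry over. Pictures are saved under pics/ and viewed, at most 10 in all, crops included, and the job is handed in when it is done.

```bash
ls; mkdir -p pics
python3 - <<'E'
from bench import *
import cv2,numpy as np
s=sense();print({k:np.round(v,3).tolist() for k,v in s.items()},finger_overhang)
for n in("side","top"):
    f=grab_frame(n);cv2.imwrite(f"pics/{n}0.png",f)
    c=camera_info(n);print(n,c)
E
```

```text
pics
{'clock': 0.0, 'joint_pos': [-1.354, 0.343, 1.525, 0.0, 1.275, -0.146], 'qvel': [0.001, -0.001, -0.001, -0.001, 0.001, -0.001], 'effort': [0.0, -43.124, -24.422, 0.072, 0.056, -0.0], 'tool_pos': [0.186, -0.49, 0.245], 'eef_rot': [-3.089, -0.566, 0.0], 'wrist_force': [0.39, 0.321, 0.002], 'ft_torque': [0.072, -0.051, 0.006], 'finger_force': 0.0, 'grip_width': 0.092} 0.019
side {'fx': 530.3919821105638, 'fy': 530.3919821105638, 'cx': 279.32184412067033, 'cy': 204.38687770575052, 'R': array([[ 0.9979923 , -0.06210234, -0.01243649],
       [-0.05024717, -0.65680766, -0.75238216],
       [ 0.03855631,  0.75149651, -0.65860945]]), 't': array([-0.54556643,  0.07904752,  1.53649248])}
top {'fx': 530.0838562270503, 'fy': 530.0838562270503, 'cx': 274.24424569273526, 'cy': 204.82319630837327, 'R': array([[-0.0079404 , -0.99972429,  0.02209751],
       [-0.99677992,  0.00614983, -0.07994976],
       [ 0.07979182, -0.02266118, -0.99655393]]), 't': array([-0.04071665,  0.55999486,  1.44053081])}
```

View pics/side0.png

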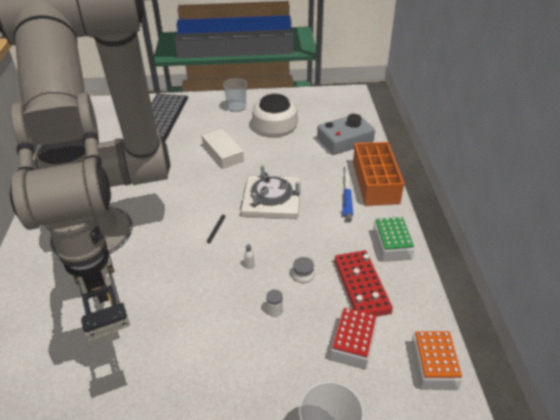

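View pics/top0.png

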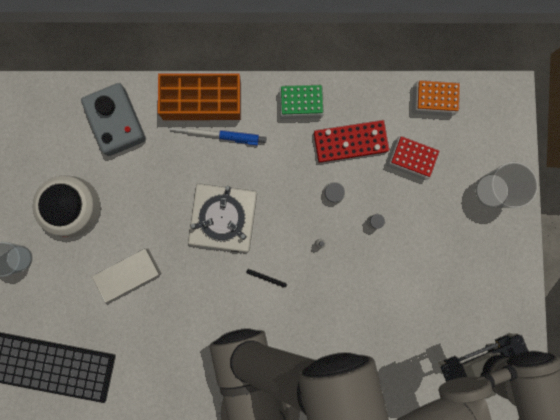

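The side view shows the vial at (249,257), the tub at (304,268), the jar at (275,303) and the mixer at (272,192). The top view shows the jar at (376,222), the tub at (334,193), the vial at (319,244), the mixer at (222,217), and posts near (227,190), (193,228) and (242,236).

```bash
cat > h.py <<'E'
from bench import *
import cv2,numpy as np
from scipy.spatial.transform import Rotation as Ro
def ray(c,u,v):
    d=c["R"].T@np.array([(u-c["cx"])/c["fx"],(v-c["cy"])/c["fy"],1.]);o=-c["R"].T@c["t"];return o,d/np.linalg.norm(d)
def onz(c,u,v,z):
    o,d=ray(c,u,v);return o+d*(z-o[2])/d[2]
def tri(*rs):
    A=sum(np.eye(3)-np.outer(d,d) for o,d in rs);b=sum((np.eye(3)-np.outer(d,d))@o for o,d in rs);return np.linalg.solve(A,b)
def totool(p):  # shift to p in tool axes, in units of a row (0.03 m)
    s=sense();return Ro.from_rotvec(s["eef_rot"]).inv().apply(np.array(p)-s["tool_pos"])/0.03
def blobs(m,amin=20):
    n,l,st,ce=cv2.connectedComponentsWithStats(m.astype(np.uint8));return [(np.round(ce[i],1).tolist(),st[i].tolist()) for i in range(1,n) if st[i][4]>=amin]
E
python3 - <<'E'
from h import *
T=camera_info("top");S=camera_info("side")
def lid(fn,x0,x1,y0,y1):
    f=cv2.imread(fn).astype(int)[y0:y1,x0:x1];g=f.mean(2)
    return [( [b[0][0]+x0,b[0][1]+y0],b[1][2:]) for b in blobs((g<135),15)]
print("top",lid("pics/top0.png",362,390,208,236),"side",lid("pics/side0.png",258,292,284,322))
t=ray(T,376,221);s=ray(S,275,297);print(tri(t,s))
print("vial",tri(ray(T,321,243),ray(S,248,248)),"tub",tri(ray(T,334,191),ray(S,304,265)))
for z in(0.045,0.05):print("chuck",onz(T,222,217,z))
for p in [(227,190),(193,228),(242,236)]:print(onz(T,*p,.078))
s=sense();c=camera_info("wrist")
Rt=Ro.from_rotvec(s["eef_rot"]).as_matrix();print("tool R",Rt.round(2),"cam in tool",Rt.T@(-c["R"].T@c["t"]-s["tool_pos"]),"cam axes in tool",(c["R"]@Rt).round(3),c["fx"])
E
```

```text
top [([372.9, 223.5], [24, 24, 387])] side [([271.7, 300.8], [20, 25, 285])]
[ 0.51432538 -0.31954619  0.05176866]
vial [ 0.45427235 -0.16725995  0.06952691] tub [ 0.59696894 -0.20870907  0.03789494]
chuck [0.52571646 0.09760322 0.045     ]
chuck [0.52542824 0.09722338 0.05      ]
[0.59556597 0.08183145 0.078     ]
[0.49526447 0.17145484 0.078     ]
[0.47322616 0.04239662 0.078     ]
tool R [[ 0.93  0.35 -0.  ]
 [ 0.35 -0.93  0.  ]
 [ 0.   -0.   -1.  ]] cam in tool [ 0.06517333 -0.00050153 -0.13830035] cam axes in tool [[-0.001  1.    -0.001]
 [-0.97  -0.001 -0.244]
 [-0.244  0.     0.97 ]] 314.8292247210344
```

```bash
python3 -m handwheel '0 0 0 .4 -.05 .05 75;0 0 0 .8 -.1 .1 75;0 0 0 .87 -.1 .1 75;0 0 0 .87 -.1 .1 75;0 0 0 .87 -.1 .1 75;0 0 0 .87 -.1 .1 75;0 0 0 .87 -.1 .1 75;0 0 0 .87 -.1 .1 75;0 0 0 .87 -.1 .1 75;0 0 0 .87 -.1 .1 75;0 0 0 .87 -.1 .1 75;0 0 0 .87 -.1 .1 75;0 0 0 .87 -.1 .1 75;0 0 0 .87 -.1 .1 75;0 0 0 .5 -.1 .1 75;0 0 0 0 0 0 75;0 0 0 0 0 0 75'
python3 - <<'E'
from h import *
c=camera_info("wrist");f=grab_frame("wrist");cv2.imwrite("pics/w1.png",f);np.save("c1.npy",c,allow_pickle=True)
s=sense();print(s["tool_pos"],s["eef_rot"],s["joint_pos"])
E
```

```text
clock: 1.52
tool_pos: [0.5114, -0.32, 0.2016]
eef_rot: [-3.089, -0.569, 0.002]
wrist_force: [-0.9, -0.0, -0.5]
grip_width: 0.075
finger_force: 0.0
[ 0.51088517 -0.32075576  0.20192435] [-3.08956125e+00 -5.67515022e-01  1.62771955e-03] [-6.87347870e-01  5.20614273e-01  1.36290903e+00 -6.00540687e-04
  1.25899854e+00  5.20307368e-01]
```

View pics/w1.png

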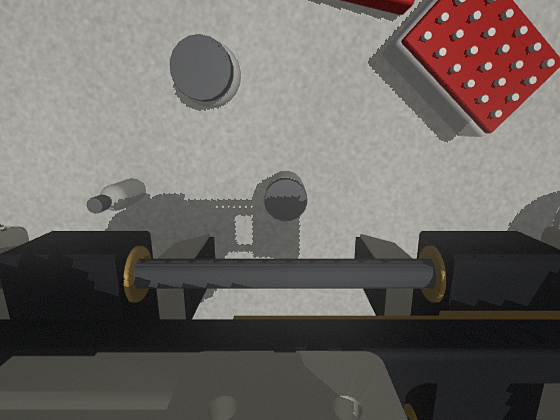

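The wrist view shows the jar's grey lid centred near (286,200), about 42 px wide. The tub is at (202,68), the vial's cap at (98,204), and the fingers are at the bottom.

Run:
```python
from h import *
c=np.load("c1.npy",allow_pickle=True).item();T=camera_info("top");S=camera_info("side")
def hc(fn,x0,x1,y0,y1,r0,r1,k=4,p2=12):
    g=cv2.cvtColor(cv2.imread(fn),cv2.COLOR_BGR2GRAY)[y0:y1,x0:x1];g=cv2.resize(g,None,fx=k,fy=k,interpolation=cv2.INTER_CUBIC)
    q=cv2.HoughCircles(g,cv2.HOUGH_GRADIENT_ALT,1.5,20,param1=150,param2=0.5,minRadius=r0*k,maxRadius=r1*k)
    q=None if q is None else q[0][:3]; 
    return None if q is None else [( (a[0]+.5)/k-.5+x0,(a[1]+.5)/k-.5+y0,a[2]/k) for a in q]
w=hc("pics/w1.png",245,330,160,228,16,26);t=hc("pics/top0.png",358,396,202,240,5,11);s=hc("pics/side0.png",258,292,284,322,5,11)
print(w,t,s)
print(onz(c,*w[0][:2],.06) if w else onz(c,286,200,.06))
if t:print(onz(T,*t[0][:2],.06));print(tri(ray(c,*w[0][:2]),ray(T,*t[0][:2])))
o=cv2.resize(cv2.imread("pics/top0.png")[175:260,180:264],None,fx=6,fy=6,interpolation=cv2.INTER_CUBIC)
j=cv2.resize(cv2.imread("pics/top0.png")[205:239,359:393],None,fx=8,fy=8,interpolation=cv2.INTER_CUBIC)
j2=cv2.resize(cv2.imread("pics/side0.png")[286:320,258:292],None,fx=8,fy=8,interpolation=cv2.INTER_CUBIC)
o=o[:504,:504];can=np.zeros((544,780,3),np.uint8);can[:504,:504]=o;can[:272,508:]=j;can[272:,508:]=j2;cv2.imwrite("pics/crop.png",can)
```

```text
[(np.float32(285.5), np.float32(197.5), np.float32(21.794947))] [(np.float32(377.5), np.float32(221.125), np.float32(7.219868)), (np.float32(367.75), np.float32(228.25), np.float32(6.3936095))] [(np.float32(274.5), np.float32(298.25), np.float32(8.860938))]
[ 0.5150806  -0.31910932  0.06      ]
[ 0.51092353 -0.32185414  0.06      ]
[ 0.51231623 -0.32167973  0.05183779]
```

View pics/crop.png

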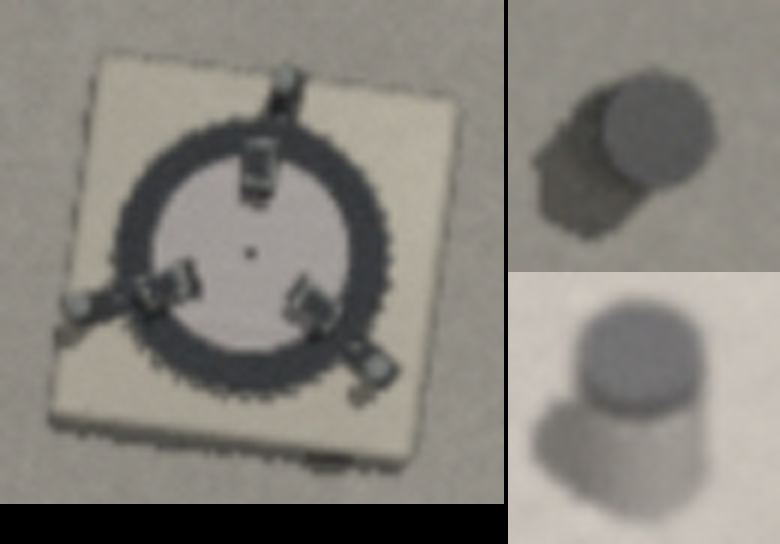

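The crops show the top-camera chuck: seat dot at (221.3,216.5), post tops at (227.7,188), (192.5,225.5) and (242.5,236), and three jaws. The jar lid centre is about (377.5,220.7) in the top view and (274.1,295.3) in the side view.

Run:
```python
from h import *
c=np.load("c1.npy",allow_pickle=True).item();T=camera_info("top");S=camera_info("side")
rw=ray(c,285.5,200);rt=ray(T,377.5,220.7);rs=ray(S,274.1,295.3)
print(tri(rw,rt),tri(rt,rs),tri(rw,rs),tri(rw,rt,rs))
print([onz(k,*p,.06) for k,p in((c,(285.5,200)),(T,(377.5,220.7)),(S,(274.1,295.3)))])
def P(x,y):return x/6+180-.5,y/6+175-.5
C=onz(T,*P(250,252),.05);print("seat",C)
for p in[(289,76),(77,304),(377,367)]:
    q=onz(T,*P(*p),.078);d=q-C;print(q,np.hypot(*d[:2]),np.degrees(np.arctan2(d[1],d[0])))
```

```text
[ 0.51250413 -0.3208235   0.0605021 ] [ 0.5134315  -0.32163746  0.06103292] [ 0.51389509 -0.32019743  0.05986787] [ 0.51330207 -0.32090279  0.06053581]
[array([ 0.51290209, -0.31994138,  0.06      ]), array([ 0.51206984, -0.32188116,  0.06      ]), array([ 0.51486838, -0.32071693,  0.06      ])]
seat [0.5267944  0.09946771 0.05      ]
[0.60312919 0.08005609 0.078     ] 0.07876427360578038 -14.267663614009628
[0.5027529  0.17324071 0.078     ] 0.0775915524190106 108.0500067444455
[0.47409844 0.04151473 0.078     ] 0.07832887375869653 -132.27987779295157
```

```bash
python3 -m handwheel '0 0 0 .07 .03 .4 75;0 0 0 0 0 .8 75;0 0 0 0 0 .8 75;0 0 0 0 0 .8 75;0 0 0 0 0 .8 75;0 0 0 0 0 .6 75;0 0 0 0 0 .4 75;0 0 0 0 0 .2 75;0 0 0 0 0 .15 75;0 0 0 0 0 0 75;0 0 0 0 0 0 60;0 0 0 0 0 0 50;0 0 0 0 0 0 45;0 0 0 0 0 0 41;0 0 0 0 0 0 36;0 0 0 0 0 0 36;0 0 0 0 0 0 36;0 0 0 0 0 0 36;0 0 0 0 0 0 36' 10
```

```text
clock: 3.15
tool_pos: [0.5138, -0.321, 0.054]
eef_rot: [3.09, 0.567, 0.0]
wrist_force: [-0.4, 1.4, 2.9]
grip_width: 0.0396
finger_force: 10.0
```

```bash
python3 -m handwheel '0 0 0 0 0 -.3 36;0 0 0 0 0 -.7 36;0 0 0 0 0 -.8 36;0 0 0 0 -.2 -.8 36;0 0 0 .1 -.5 -.8 36;0 0 0 .15 -.75 -.7 36;0 0 0 .15 -.85 -.5 36;0 0 0 .15 -.85 -.3 36;0 0 0 .15 -.85 0 36;0 0 0 .15 -.85 0 36;0 0 0 .15 -.85 0 36;0 0 0 .15 -.85 0 36;0 0 0 .15 -.85 0 36;0 0 0 .15 -.85 0 36;0 0 0 .15 -.85 0 36;0 0 0 .15 -.85 0 36;0 0 0 .15 -.85 0 36;0 0 0 .15 -.85 0 36;0 0 0 .1 -.8 0 36;0 0 0 .1 -.8 0 36'
python3 -m handwheel '0 0 0 0 -.4 0 36;0 0 0 0 -.1 0 36;0 0 0 0 0 0 36;0 0 0 0 0 0 36'
python3 - <<'E'
from h import *
c=camera_info("wrist");f=grab_frame("wrist");cv2.imwrite("pics/w2.png",f);np.save("c2.npy",c,allow_pickle=True)
s=sense();print(s["tool_pos"],s["eef_rot"],s["grip_width"],s["wrist_force"])
E
```

```text
clock: 4.82
tool_pos: [0.4352, 0.0757, 0.2011]
eef_rot: [3.09, 0.567, 0.0]
wrist_force: [0.4, 0.5, -2.5]
grip_width: 0.0398
finger_force: 10.0
clock: 5.15
tool_pos: [0.4307, 0.0881, 0.2009]
eef_rot: [3.089, 0.567, 0.001]
wrist_force: [0.5, 0.8, -1.0]
grip_width: 0.0398
finger_force: 10.0
[0.4307453  0.08787995 0.20083558] [3.08972772e+00 5.65784065e-01 5.60451719e-04] 0.039593297315473626 [-0.18580955  0.1924658  -0.90520065]
```

View pics/w2.png

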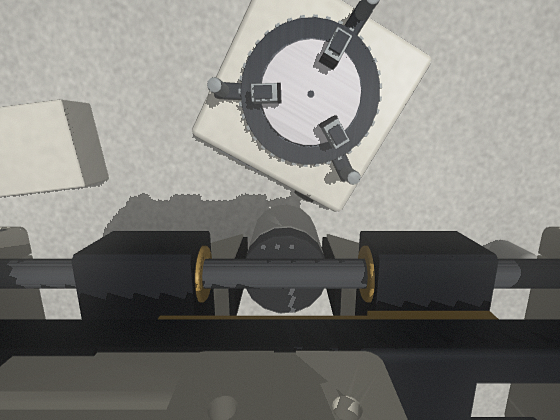

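The wrist view shows the jar held upright at about (285,270). The seat's centre dot is at (311,94), with post tops at (214,84), (353,178) and about (371,1), and the jaws are open.

Run:
```python
from h import *
c=np.load("c2.npy",allow_pickle=True).item();T=camera_info("top");S=camera_info("side")
f=cv2.imread("pics/w2.png");g=cv2.cvtColor(f,cv2.COLOR_BGR2GRAY)
m=np.zeros_like(g);m[86:103,302:320]=(g[86:103,302:320]<130);b=blobs(m,3);print(b)
d=max(b,key=lambda b:b[1][4])[0]
gt=cv2.cvtColor(cv2.imread("pics/top0.png"),cv2.COLOR_BGR2GRAY)[212:222,216:227].astype(float)
w=np.clip(np.median(gt)-gt-12,0,None);yy,xx=np.mgrid[212:222,216:227];td=((w*xx).sum()/w.sum(),(w*yy).sum()/w.sum());print("topdot",td)
print("tri",tri(ray(c,*d),ray(T,*td)));C=(onz(c,*d,.05)+onz(T,*td,.05))/2;Cw=onz(c,*d,.05);print(Cw,onz(T,*td,.05),C)
for p,q in[((214,84),(192.3,225.2)),((353,178),(242.3,235.7))]:
    P=onz(c,*p,.078);e=P-Cw;print(P,tri(ray(c,*p),ray(T,*q)),np.hypot(*e[:2]),np.degrees(np.arctan2(e[1],e[0])))
print("shift to seat",totool([C[0],C[1],.2]),"jar tilt/rot",Ro.from_rotvec(sense()["eef_rot"]).as_matrix()[2])
```

```text
[([310.4, 93.5], [308, 91, 6, 6, 34])]
topdot (np.float64(221.33333333333334), np.float64(216.71014492753622))
tri [0.52731923 0.10006691 0.04024605]
[0.52665879 0.10072935 0.05      ] [0.5262235  0.09901882 0.05      ] [0.52644115 0.09987409 0.05      ]
[0.50310712 0.17460205 0.078     ] [0.50236942 0.17177167 0.08978697] 0.07753615928052451 107.68302554274875
[0.47389713 0.04355786 0.078     ] [0.47382266 0.04192084 0.07210083] 0.07779699203248151 -132.70288479001118
shift to seat [3.12454106 0.75646054 0.02908673] jar tilt/rot [ 2.62851128e-04  5.45729260e-04 -9.99999817e-01]
```

```bash
python3 -m handwheel '0 0 0 .3 .07 0 36;0 0 0 .6 .15 0 36;0 0 0 .7 .17 0 36;0 0 0 .7 .17 0 36;0 0 0 .5 .12 0 36;0 0 0 .3 .07 0 36;0 0 0 0 0 0 36;0 0 0 0 0 .2 36;0 0 0 0 0 .5 36;0 0 0 0 0 .6 36;0 0 0 0 0 .6 36;0 0 0 0 0 .5 36;0 0 0 0 0 .3 36;0 0 0 0 0 .15 36;0 0 0 0 0 .1 36;0 0 0 0 0 .05 36;0 0 0 0 0 0 36;0 0 0 0 0 0 36'
python3 - <<'E'
from h import *
s=sense();print(s["tool_pos"],s["wrist_force"],totool([.5265,.1002,.104]))
E
```

```text
clock: 6.7
tool_pos: [0.5257, 0.1006, 0.1114]
eef_rot: [3.09, 0.567, 0.002]
wrist_force: [0.1, -0.0, -0.9]
grip_width: 0.0398
finger_force: 10.0
[0.52574153 0.10056604 0.11136153] [ 0.1113027  -0.02722639 -0.90130969] [0.0190001  0.02025533 0.24541854]
```

```bash
python3 -m handwheel '0 0 0 .02 .02 .06 36;0 0 0 0 0 .06 36;0 0 0 0 0 .06 36;0 0 0 0 0 0 36;0 0 0 0 0 0 36'
python3 -m handwheel '0 0 0 0 0 .025 36;0 0 0 0 0 .025 36;0 0 0 0 0 0 36;0 0 0 0 0 0 36'
```

```text
clock: 7.12
tool_pos: [0.526, 0.1002, 0.1052]
eef_rot: [3.09, 0.567, -0.001]
wrist_force: [0.2, -0.1, -1.5]
grip_width: 0.0398
finger_force: 10.0
clock: 7.45
tool_pos: [0.5263, 0.1003, 0.104]
eef_rot: [3.09, 0.567, 0.001]
wrist_force: [-0.0, 0.0, 0.4]
grip_width: 0.0397
finger_force: 10.0
```

```bash
python3 -m handwheel '0 0 0 0 0 .015 36;0 0 0 0 0 0 36;0 0 0 0 0 0 36'
```

```text
clock: 7.7
tool_pos: [0.5263, 0.1003, 0.104]
eef_rot: [3.09, 0.567, 0.001]
wrist_force: [-1.8, -0.4, 5.2]
grip_width: 0.0399
finger_force: 10.0
```

Contact with the seat is confirmed, so I release gently, rise and look.

```bash
python3 -m handwheel '0 0 0 0 0 -.01 36;0 0 0 0 0 0 42;0 0 0 0 0 0 46;0 0 0 0 0 0 55;0 0 0 0 0 0 65;0 0 0 0 0 0 65;0 0 0 0 0 -.3 65;0 0 0 0 0 -.6 65;0 0 0 0 0 -.8 65;0 0 0 -.3 0 -.8 65;0 0 0 -.6 0 -.8 65;0 0 0 -.7 0 -.6 65;0 0 0 -.6 0 -.2 65;0 0 0 -.3 0 0 65;0 0 0 0 0 0 65;0 0 0 0 0 0 65'
python3 - <<'E'
from h import *
c=camera_info("wrist");f=grab_frame("wrist");cv2.imwrite("pics/w3.png",f);np.save("c3.npy",c,allow_pickle=True)
t=grab_frame("top");cv2.imwrite("pics/top3.png",t)
s=sense();print(s["tool_pos"],s["eef_rot"],s["joint_pos"],s["wrist_force"])
E
```

```text
clock: 9.03
tool_pos: [0.4561, 0.0736, 0.2266]
eef_rot: [3.09, 0.566, 0.001]
wrist_force: [-0.8, 0.5, 0.7]
grip_width: 0.065
finger_force: 0.0
[0.45651128 0.07373337 0.22608064] [-3.08992077e+00 -5.66559102e-01  1.01501609e-03] [-5.86817341e-03  2.46630825e-01  1.71804854e+00  3.97292045e-05
  1.17757795e+00  1.20222726e+00] [0.58440128 0.41113394 0.70299759]
```

View pics/w3.png

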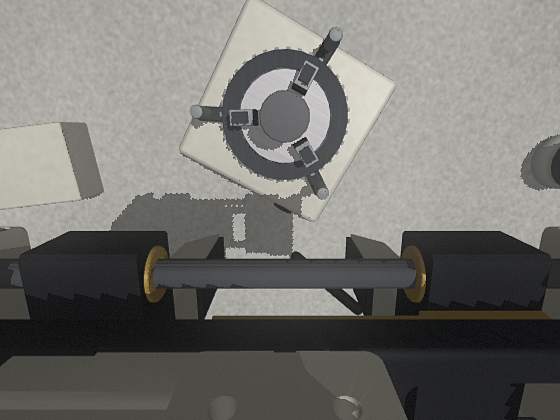

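The jar stands upright between the jaws, lid centre near (285,116). Post tops are at (196,112), (336,34) and (321,191), and the left jaw's inner edge is near (257,117).

Run:
```python
from h import *
c=np.load("c3.npy",allow_pickle=True).item()
C=np.array([.5265,.1002])
for p in[(196,112),(336,34),(321,191)]:
    P=onz(c,*p,.078);e=P[:2]-C;print(P,np.hypot(*e),np.degrees(np.arctan2(*e[::-1])))
for n,p in[("jaw",(257,118)),("jaw",(300,91)),("jaw",(298,145))]:
    P=onz(c,*p,.076);e=P[:2]-C;print(n,np.hypot(*e),np.degrees(np.arctan2(*e[::-1])))
print("jar",onz(c,285,116,.11))
R=Ro.from_rotvec(sense()["eef_rot"])
for a in(107.7,):
    t=C+.078*np.array([np.cos(np.radians(a)),np.sin(np.radians(a))])
    print("post1",t,"shift",totool([*t,.14]),"turn about tool z units",-np.radians(a-20.8)/.08)
```

```text
[0.50232663 0.17403802 0.078     ] 0.07769430411295764 108.12760402855487
[0.60241776 0.08384233 0.078     ] 0.07766002458406925 -12.159379694602302
[0.47597514 0.04524279 0.078     ] 0.07465290761200422 -132.59385334270476
jaw 0.024674791809803545 114.12014760725451
jaw 0.024771552010844453 -11.138204533512603
jaw 0.027554284862695153 -133.85495586317305
jar [0.52558884 0.09983655 0.11      ]
post1 [0.50278542 0.1745076 ] shift [ 2.63564815 -2.59258661  2.86846567] turn about tool z units -18.958638999788405
```

```bash
python3 -m handwheel '0 0 0 .3 -.3 0 40;0 0 0 .6 -.6 0 40;0 0 0 .7 -.7 0 40;0 0 0 .6 -.6 0 40;0 0 0 .35 -.3 0 40;0 0 0 .1 -.1 0 40;0 0 0 0 0 0 40'
python3 -m handwheel '0 0 -.5 0 0 0 40;0 0 -1 0 0 0 40;0 0 -1 0 0 0 40;0 0 -1 0 0 0 40;0 0 -1 0 0 0 40;0 0 -1 0 0 0 40;0 0 -1 0 0 0 40;0 0 -1 0 0 0 40;0 0 -1 0 0 0 40;0 0 -1 0 0 0 40;0 0 -1 0 0 0 40;0 0 -1 0 0 0 40;0 0 -1 0 0 0 40;0 0 -1 0 0 0 40;0 0 -1 0 0 0 40;0 0 -1 0 0 0 40;0 0 -1 0 0 0 40;0 0 -1 0 0 0 40;0 0 -1 0 0 0 40;0 0 -.5 0 0 0 40'
python3 -m handwheel '0 0 0 0 0 0 40;0 0 0 0 0 0 40'
python3 - <<'E'
from h import *
s=sense();R=Ro.from_rotvec(s["eef_rot"]).as_matrix();print(R.round(3),s["tool_pos"],s["grip_width"],s["joint_pos"])
print(totool([.5028,.1742,.076]))
E
```

```text
clock: 9.72
tool_pos: [0.5029, 0.1756, 0.2255]
eef_rot: [3.089, 0.569, -0.003]
wrist_force: [-1.2, -1.0, -0.6]
grip_width: 0.0402
finger_force: 0.0
clock: 11.38
tool_pos: [0.5023, 0.1736, 0.2263]
eef_rot: [-1.845, -2.542, 0.002]
wrist_force: [0.4, -0.0, -0.5]
grip_width: 0.0399
finger_force: 0.0
clock: 11.55
tool_pos: [0.5025, 0.174, 0.2264]
eef_rot: [-1.852, -2.537, 0.001]
wrist_force: [0.6, 0.6, 0.3]
grip_width: 0.0401
finger_force: 0.0
[[-0.305  0.952 -0.001]
 [ 0.952  0.305 -0.   ]
 [-0.    -0.001 -1.   ]] [0.5024793  0.1739527  0.22644129] 0.04008371404943094 [ 1.89234493e-01  3.70806496e-01  1.53632544e+00 -2.56878144e-04
  1.23507592e+00 -1.20370090e-01]
[0.00542993 0.01590238 5.01469953]
```

```bash
python3 -m handwheel '0 0 0 0 .015 .4 40;0 0 0 0 0 .8 40;0 0 0 0 0 .8 40;0 0 0 0 0 .8 40;0 0 0 0 0 .7 40;0 0 0 0 0 .5 40;0 0 0 0 0 .4 40;0 0 0 0 0 .3 40;0 0 0 0 0 .2 40;0 0 0 0 0 .1 40;0 0 0 0 0 0 40;0 0 0 0 0 0 40'
python3 -m handwheel '0 0 0 0 .15 0 40;0 0 0 0 .1 0 40;0 0 0 0 .1 0 40;0 0 0 0 .05 0 40;0 0 0 0 .05 0 40;0 0 0 0 .02 0 40;0 0 0 0 0 0 40;0 0 0 0 0 0 40'
```

```text
clock: 12.55
tool_pos: [0.5034, 0.1749, 0.0771]
eef_rot: [1.849, 2.539, 0.001]
wrist_force: [-0.1, 0.4, 0.3]
grip_width: 0.0399
finger_force: 0.0
clock: 13.22
tool_pos: [0.5164, 0.1792, 0.0766]
eef_rot: [-1.849, -2.54, 0.0]
wrist_force: [-0.4, -0.1, 0.8]
grip_width: 0.04
finger_force: 0.2
```

```bash
cat >> h.py <<'E'
def rep():
    C=np.array([.5265,.1002]);s=sense();R=Ro.from_rotvec(s["eef_rot"]).as_matrix();d=R[:2,:2].T@(s["tool_pos"][:2]-C)
    print("yaw %.1f TCP rel axis in tool x,y mm"%np.degrees(np.arctan2(R[1,0],R[0,0])),(d*1000).round(1),"F tool xyz",(R.T@s["wrist_force"]).round(1),"finger",s["finger_force"],"torque",np.round(s["ft_torque"],2))
E
python3 -m handwheel '0 0 .5 -.02 .104 0 40;0 0 .5 -.02 .104 0 40;0 0 .5 -.02 .104 0 40;0 0 .5 -.02 .104 0 40'; python3 -c "from h import *;rep()"
python3 -m handwheel '0 0 .5 -.02 .104 0 40;0 0 .5 -.02 .104 0 40;0 0 .5 -.02 .104 0 40;0 0 .5 -.02 .104 0 40'; python3 -c "from h import *;rep()"
```

```text
clock: 13.55
tool_pos: [0.5282, 0.1797, 0.0765]
eef_rot: [-2.048, -2.381, 0.003]
wrist_force: [-3.3, -1.6, 1.9]
grip_width: 0.0402
finger_force: 1.7
yaw 98.6 TCP rel axis in tool x,y mm [78.3 13.5] F tool xyz [-1.1 -3.5 -1.9] finger 1.7294293642044067 torque [-0.28  0.51  0.06]
clock: 13.88
tool_pos: [0.5408, 0.1785, 0.0764]
eef_rot: [-2.231, -2.21, 0.004]
wrist_force: [-3.5, -1.1, 1.6]
grip_width: 0.0402
finger_force: 1.7
yaw 89.4 TCP rel axis in tool x,y mm [78.4 13.5] F tool xyz [-1.1 -3.5 -1.6] finger 1.7130284383893013 torque [-0.24  0.48  0.02]
```

```bash
python3 -m handwheel '0 0 .5 -.02 .104 0 40;0 0 .5 -.02 .104 0 40;0 0 .5 -.02 .104 0 40;0 0 .5 -.02 .104 0 40'; python3 -c "from h import *;rep()"
python3 -m handwheel '0 0 .5 -.02 .104 0 40;0 0 .5 -.02 .104 0 40;0 0 .5 -.02 .104 0 40'; python3 -c "from h import *;rep()"
python3 -m handwheel '0 0 .5 -.02 .104 0 40;0 0 .5 -.02 .104 0 40'; python3 -c "from h import *;rep()"
```

```text
clock: 14.22
tool_pos: [0.553, 0.1753, 0.0764]
eef_rot: [-2.401, -2.024, 0.004]
wrist_force: [-3.3, -1.0, 2.7]
grip_width: 0.0401
finger_force: 1.7
yaw 80.3 TCP rel axis in tool x,y mm [78.5 13.4] F tool xyz [-1.5 -3.1 -2.7] finger 1.7012813687324524 torque [-0.12  0.52  0.07]
clock: 14.47
tool_pos: [0.5618, 0.1717, 0.0764]
eef_rot: [-2.518, -1.877, 0.004]
wrist_force: [-3.3, 0.2, 2.4]
grip_width: 0.0402
finger_force: 1.7
yaw 73.4 TCP rel axis in tool x,y mm [78.6 13.4] F tool xyz [-0.8 -3.2 -2.4] finger 1.6921675577759743 torque [-0.05  0.59  0.02]
clock: 14.63
tool_pos: [0.5674, 0.1687, 0.0765]
eef_rot: [-2.591, -1.774, 0.004]
wrist_force: [-4.3, 0.4, 2.8]
grip_width: 0.0402
finger_force: 1.7
yaw 68.8 TCP rel axis in tool x,y mm [78.6 13.4] F tool xyz [-1.2 -4.1 -2.8] finger 1.6883829608559608 torque [-0.03  0.58  0.05]
```

```bash
cat >> h.py <<'E'
def ok(lim):
    rep();raise SystemExit(int(sense()["finger_force"]>lim))
E
G='python3 -c "from h import *;ok(3)"'
python3 -m handwheel '0 0 .5 -.02 .104 0 40;0 0 0 0 0 0 40' >/dev/null; eval $G && python3 -m handwheel '0 0 .5 -.02 .104 0 40;0 0 0 0 0 0 40' >/dev/null; eval $G && python3 -m handwheel '0 0 .5 -.02 .104 0 40;0 0 0 0 0 0 40' >/dev/null; eval $G && python3 -m handwheel '0 0 .5 -.02 .104 0 40;0 0 0 0 0 0 40' >/dev/null; eval $G
```

```text
yaw 66.5 TCP rel axis in tool x,y mm [78.7 14. ] F tool xyz [-0.7 -0.4 -0.7] finger 0.6504000909626484 torque [-0.01  0.2   0.01]
yaw 64.3 TCP rel axis in tool x,y mm [78.8 14. ] F tool xyz [-1.3 -1.   0.4] finger 0.9617685154080391 torque [-0.06  0.35  0.03]
yaw 62.1 TCP rel axis in tool x,y mm [78.9 14.1] F tool xyz [-0.9 -2.6  0.1] finger 1.0231145471334457 torque [-0.04  0.33  0.03]
yaw 59.8 TCP rel axis in tool x,y mm [79.  14.1] F tool xyz [-2.1 -2.2  0.6] finger 1.0004597157239914 torque [-0.08  0.31 -0.01]
```

```bash
G='python3 -c "from h import *;ok(3)"'
python3 -m handwheel '0 0 .5 -.022 .104 0 40;0 0 0 0 0 0 40' >/dev/null; eval $G && python3 -m handwheel '0 0 .5 -.022 .104 0 40;0 0 0 0 0 0 40' >/dev/null; eval $G && python3 -m handwheel '0 0 .4 -.02 .083 0 40;0 0 0 0 0 0 40' >/dev/null; eval $G && python3 -m handwheel '0 0 .4 -.02 .083 0 40;0 0 0 0 0 0 40' >/dev/null; eval $G
```

```text
yaw 57.5 TCP rel axis in tool x,y mm [79.  14.2] F tool xyz [-2.  -1.6 -0.3] finger 0.9894803166389465 torque [-0.01  0.35  0.03]
yaw 55.2 TCP rel axis in tool x,y mm [79.  14.3] F tool xyz [-1.3 -1.8  0.7] finger 0.9904222190380096 torque [-0.02  0.33 -0.02]
yaw 53.4 TCP rel axis in tool x,y mm [79.  14.2] F tool xyz [-1.  -2.4  1.7] finger 1.1259457468986511 torque [0.04 0.35 0.04]
yaw 51.6 TCP rel axis in tool x,y mm [79.  14.2] F tool xyz [-0.9 -2.5  0.6] finger 1.1845104396343231 torque [ 0.13  0.29 -0.06]
```

```bash
G='python3 -c "from h import *;ok(2.5)"'
python3 -m handwheel '0 0 .4 -.02 .083 0 40;0 0 0 0 0 0 40' >/dev/null; eval $G && python3 -m handwheel '0 0 .4 -.02 .083 0 40;0 0 0 0 0 0 40' >/dev/null && eval $G && python3 -m handwheel '0 0 .4 -.02 .083 0 40;0 0 0 0 0 0 40' >/dev/null && eval $G && python3 -m handwheel '0 0 .4 -.02 .083 0 40;0 0 0 0 0 0 40' >/dev/null && eval $G && python3 -m handwheel '0 0 .4 -.02 .083 0 40;0 0 0 0 0 0 40' >/dev/null && eval $G
```

```text
yaw 49.7 TCP rel axis in tool x,y mm [79.  14.1] F tool xyz [ 0.3 -2.9  2.1] finger 1.3844910264015198 torque [0.22 0.28 0.06]
yaw 47.9 TCP rel axis in tool x,y mm [78.9 13.7] F tool xyz [ 0.9 -4.6  1.9] finger 2.1234431862831116 torque [ 0.54  0.34 -0.  ]
yaw 46.1 TCP rel axis in tool x,y mm [78.9 13.2] F tool xyz [ 0.5 -5.9  0.4] finger 2.9045064747333527 torque [ 0.76  0.59 -0.02]
```

```bash
python3 -m handwheel '0 0 .25 -.012 .052 0 40;0 0 0 0 0 0 40;0 0 0 0 0 0 40' >/dev/null;python3 -c "from h import *;rep()"
```

```text
yaw 45.0 TCP rel axis in tool x,y mm [78.8 12.9] F tool xyz [ 0.7 -7.8  0.6] finger 3.701082766056061 torque [ 0.94  0.72 -0.04]
```

```bash
python3 -m handwheel '0 0 0 0 -.1 0 40;0 0 0 0 -.15 0 40;0 0 0 0 -.15 0 40;0 0 0 0 0 0 40;0 0 0 0 0 -.3 40;0 0 0 0 0 -.6 40;0 0 0 0 0 -.8 40;0 0 0 0 0 -.8 40;0 0 0 0 0 -.8 40;0 0 0 0 0 -.8 40;0 0 0 0 0 -.8 40;0 0 0 0 0 -.4 40;0 0 0 -.7 0 0 40;0 0 0 -.9 0 0 40;0 0 0 -.9 0 0 40;0 0 0 -.9 0 0 40;0 0 0 -.9 0 0 40;0 0 0 -.6 0 0 40;0 0 0 0 0 0 40;0 0 0 0 0 0 40'
python3 - <<'E'
from h import *
c=camera_info("wrist");f=grab_frame("wrist");np.save("c4.npy",c,allow_pickle=True);t=grab_frame("top");sd=grab_frame("side")
p=c["R"]@np.array([.5265,.1002,.08])+c["t"];u,v=int(c["fx"]*p[0]/p[2]+c["cx"]),int(c["fy"]*p[1]/p[2]+c["cy"]);print(u,v)
y0,x0=max(v-110,0),max(u-130,0)
a=cv2.resize(f[y0:y0+220,x0:x0+260],None,fx=1.8,fy=1.8);b=cv2.resize(sd[165:225,235:310],(320,256));print(x0,y0)
o=np.zeros((600,800,3),np.uint8);o[:a.shape[0],:a.shape[1]]=a;o[:256,480:800]=b;o[300:600,400:800]=cv2.resize(t[100:310,160:440],(400,300));cv2.imwrite("pics/fin.png",o);cv2.imwrite("pics/w4.png",f)
E
```

```text
clock: 18.38
tool_pos: [0.4799, 0.0499, 0.2368]
eef_rot: [2.904, 1.196, 0.004]
wrist_force: [0.7, 0.9, 0.8]
grip_width: 0.04
finger_force: 0.0
281 124
151 14
```

View pics/fin.png

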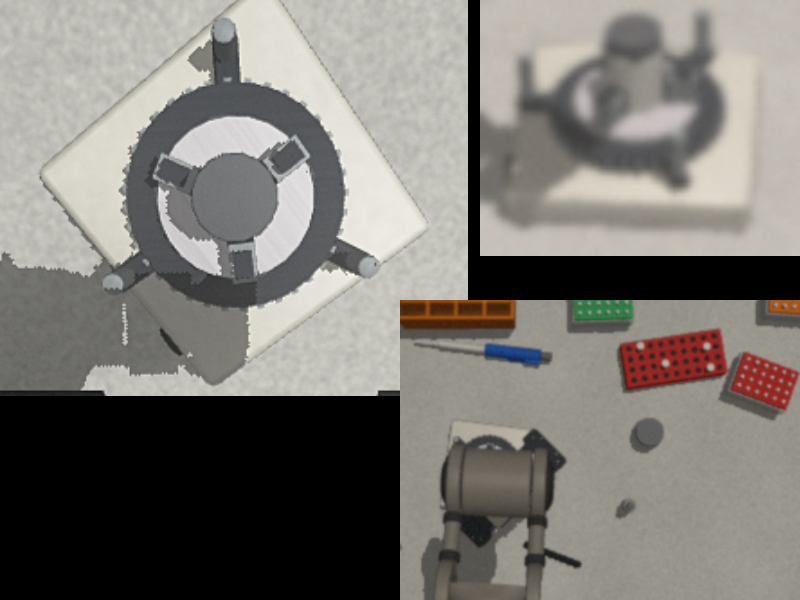

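The jar stands upright with its lid centred at about (235,197) in the crop. All three jaws meet it, the bystanders are in place, and the gripper is clear at z 0.237.

```bash
python3 -c "
from h import *
c=np.load('c4.npy',allow_pickle=True).item();print('jar',onz(c,151+235/1.8,14+197/1.8,.11));print(hand_in())"
```

```text
jar [0.52717918 0.10039546 0.11      ]
the job is handed in; nothing more can be done
None
```

The jar stands upright in the chuck, centred to within about 1 mm by camera and held by all three jaws. The last push on the post was about 7.5 N, the job took about 18 s, and it is handed in.

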